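# Clear the sanding board down its screw-capped waste chute

## Robot

A 6-joint arm with a two-finger parallel gripper is mounted at the origin on a cart in front of the work surface, level with it; the furniture and walls round the work are solid. World frame = base frame: x ahead of the robot, y to its left, z up, the work surface at z = 0. Lengths are in m, angles in degrees, forces in N, time in s.
With the tool pointing down it reaches from about 0.25 to 0.725 m from the base axis. Payload 9.7 kg.
Tool frame: the origin (TCP) lies midway between the tips of the shut fingers; the grasp point (between the pads) lies 19 mm behind it; z points along the fingers, y is the direction in which the jaws open and shut (so a half turn about z gives the same grasp; the last joint's range is limited). The gripper opens to 85 mm and grips with 20 to 120 N. Pads are 22 mm wide; open, the fingers measure 114 mm over their backs; the gripper's body (76 mm by 85 mm) begins 54 mm behind the grasp point. The pads swing forward as they close: fully open they stand 13 mm farther back than shut.
Start: joints at [73.625, 4.979, 10.078, 95.1, 0, 90], TCP at [0.155, 0.528, 0.231] pointing down, gripper open.
Joint ranges: [-179.16, 179.16], [-48.56, 103.87], [-65.8, 70.77], [-126.05, 130.52], [-82.76, 87.17], [-180, 180]. Speed limits (degrees/s): [127.2, 127.2, 147.25, 180, 180, 180].

## Interface

Orientations are given as [roll, pitch, yaw] about the fixed x, y, z axes, in that order (R = Rz(yaw) Ry(pitch) Rx(roll)).
In Python, from workcell import bot, camera, recognise gives the robot as it stands. The module is installed in compiled form; this text tells all that it offers.
- The arm moves only by the tool apply_moves, never from a script. Its argument "targets" is one flat list of numbers, 7 for each row, row after row: the shift along the world's x, y, z in units of 30 mm (1.0 is 30 mm), then the turn, a rotation vector about the world's x, y, z in units of 6 degrees (1.0 is 6 degrees), then the opening, from 0 (shut) to 1 (fully open). A call has 1 to 5 rows; each row is the pose to reach, as a shift and turn from the pose commanded when the call began; what a row does not reach only later rows make up. A row lasts 1/10 s, in which the tool goes at most 50 mm and 8.59 degrees, less where a joint would pass 70% of its speed; a pose out of reach is approached as far as the arm can. A call with a gripper value outside its range is refused whole. The fingers move at their own pace and stop on an object; "newtons" is the grip in N (left out, the last holds). Time passes only in rows, so rows that repeat a pose let the fingers close. It gives the time, the measured TCP pose, the force and the opening at its end, in the units of the state.
- bot.get_obs(): the state, without advancing time (a new reading comes with each control period).
- camera(name): name is "scene" or "top" or "wrist"; returns a dict with "img" (420x560x3 uint8, red, green, blue), "intrinsics" (3x3 intrinsics, pixels), "k1" (the pictures are not rectified: a ray, as slopes to the right and down, at radius r is drawn at 1 + k1 r^2 times it, then the intrinsics apply), "origin" and "rotation" of the camera in the world. Camera axes: x right, y up, looking along -z (the intrinsics and any distortion apply to the point x, -y, -z); pixel columns grow to the right and rows downward; lengths in m; the calibration is good to about 2 mm. A picture is of the moment at which its call begins. There is no depth.
- bot.job_done(): hands the job in, once; it reports no verdict.
Trained networks look in the newest picture that a camera, given by its name, has taken for a name from the list of things; names that differ only in an ending like _2 or _b are one class to them, and where a whole thing is asked for, a point or a joint stands for the part that bears it (a point fixed in the world has none). Each returns a list of dicts, best first, with "conf" (0 to 1); they miss things now and then, are a little off and sometimes report something else, mostly with a low value. They report only what shows in the picture. A call takes as long as a camera call.
- recognise(query, camera): "box" ([left, top, right, bottom] in pixels, round what is visible of it).
The state is a dict: "time": time; "q": joint angles; "qd": joint speeds; "joint_efforts": joint torques, N m; "ee_pos": TCP position; "tcp_rot": TCP orientation; "wrist_force": force on the tool from outside, world axes, zero at the start; "torque": the same for the moment, N m; "opening": finger opening in m.
Only numpy, scipy, OpenCV 4.12 (cv2) and the standard library are available. Lean on these libraries where they do the work, as an engineer would, in place of code of your own. Each camera call takes 0.05 s, during which the arm holds its last target.

## Task

The sanding board is littered with three wooden offcuts: unscrew the round cover from the waste chute in the board (anticlockwise, taking fresh grips on its square boss), lift it out and stand it upright on the bench. Then, holding the scraper block by its handle, wipe all three offcuts along the board and down the open chute into the box below - do not lift them, and touch them with nothing but the scraper block - and lay the block back flat on the bench. Leave everything else, also the candle cup on the board, as it stands.

Things in the scene. Friction and masses are not known exactly. Their poses are not given: they have to be found in the camera images.
- sanding_board: fixed plywood waste box with a flat grey board (230 x 360 mm, with an 8 mm wooden edging flush round it) as its top; the board's face is 125 mm above the bench and its edge is open, without a lip. Origin under the centre of the box, on the bench; its y runs along the 360 mm side, its z up. The box below is hollow (floor at 10 mm, inner size about 186 x 316 mm)
- chute (a point): centre of the mouth of the round waste chute, in the face of the board, 50 mm towards the board's +y end from its centre. Bore 100 mm in diameter and 40 mm deep, flush with the face, with a coarse inside thread that leaves 92 mm clear; below it the box is open
- cover: round cast-metal screw cover, 0.12 to 0.26 kg, screwed into the chute. Flange 116 mm in diameter, 5 mm thick, lying on the board's face; below it a skirt 90 mm in diameter, 33 mm deep, with three thread lugs (98 mm over the lugs); on top a square boss. Origin at the centre of the skirt's underside (33 mm below the flange's underside). It turns easily and stays at its height when let go
- cover_boss (a point): middle of the cover's square boss, 53 mm above its origin, 13 mm below the boss's top; boss 34 x 34 mm, flats square to the cover's x and y, standing 28 mm above the flange. Right-hand thread, 30 mm a turn: the cover comes free after about 220 degrees (3.8 rad) anticlockwise from above, having risen about 18 mm (4.8 mm a rad), then lifts straight out; 70 degrees more does no harm
- scraper_block: wooden scraper block with a rubber sole, 0.15 to 0.3 kg, lying on its sole on the bench: base 64 mm (its x) by 100 mm (its y) by 22 mm high, and on it, in the middle, a handle rib 22 mm thick (x), 86 mm long (y) and 35 mm high (top 57 mm above the sole). The two 100 mm long sides are its wiping faces, upright and alike. Origin at the centre of the sole, z up
- scraper_handle (a point): point on the middle of the scraper block's handle rib, 44 mm above its sole
- offcut_thin: turned round wooden offcut, 11 mm thick and 70 mm long, 20 g, lying on the sanding board at any yaw. Origin at the centre of its underside, its own y along its length. Its ends are square; it slides rather than rolls
- offcut_thin2: turned round wooden offcut, 11 mm thick and 70 mm long, 20 g, lying on the sanding board at any yaw. Origin at the centre of its underside, its own y along its length. Its ends are square; it slides rather than rolls
- offcut_stub: waste end of a square blank, 22 x 66 x 22 mm, 30 g: its square half carries a turned tenon 16 mm in diameter, 32 mm long. It lies on the board at any yaw. Origin on its underside in the middle of its length, its own y along its length towards the tenon
- candle_cup: turned wooden candle holder, 67 mm in diameter and 62 mm tall, standing on the board in the corner beyond the chute; not to be disturbed. Origin at the centre of its foot
- wood_egg: turned wooden egg on its foot, 47 mm in diameter, 60 mm tall, on the bench; not to be disturbed. Origin at the centre of its foot
- bottle_stopper: turned bottle stopper standing on the bench, 39 mm in diameter, 80 mm tall; not to be disturbed. Origin at the centre of its foot
- spinning_top: turned spinning top on the bench, 44 mm in diameter, 50 mm tall; not to be disturbed. Origin at the centre of its underside
- wood_bowl: small turned wooden bowl on the bench, 123 mm in diameter, 47 mm tall; not to be disturbed. Origin at the centre of its foot. Round it the bench left of the board is free but for the listed things, as far as the lathe (front at about x = 0.65) and the tools beyond y = 0.45

How it is judged:
By the outcome, as a careful person would: the job done as asked, in the order asked, and still so for the second after the job is handed in, with the robot touching nothing.
It also fails if it takes over 72 s, if anything falls off the work surface, if the arm or the gripper's body presses on something with over 40 N, if the wrist force passes 120 N, or if a joint passes its speed limit or range.

## Working session

There is one attempt and no reset: what is moved stays moved. The work goes in short steps, Python scripts to look and compute and a tool call to move; the robot and the scene stay as the last step left them, time stands still between calls to the robot, and variables do not carry over. Pictures are saved under pics/ and viewed, and the job is handed in when it is done.

Besides the shell and the picture viewer there is one more tool, called after "Call:" by a JSON object that holds its "method" and its "body", one argument or row to a line. apply_moves: Moves the arm, as the interface text tells. Its arguments: {"type":"object","properties":{"targets":{"type":"array"},"newtons":{"type":"number"}},"required":["targets"]}

```bash
mkdir -p pics; ls; cat > h.py <<'E'
import numpy as np, cv2
from workcell import bot, camera, recognise
def ray(c,px):
    K=np.array(c["intrinsics"]); u=(px[0]-K[0,2])/K[0,0]; v=(px[1]-K[1,2])/K[1,1]
    s=np.array([u,v]); d=s.copy()
    for _ in range(30): d=s/(1+c["k1"]*(d@d))
    return np.array(c["origin"]), np.array(c["rotation"])@np.array([d[0],-d[1],-1.])
def at(c,px,z):
    o,d=ray(c,px); return (o+d*(z-o[2])/d[2])
def proj(c,p):
    q=np.array(c["rotation"]).T@(np.array(p)-np.array(c["origin"])); a=np.array([q[0]/-q[2],-q[1]/-q[2]])
    a=a*(1+c["k1"]*(a@a)); K=np.array(c["intrinsics"]); return np.array([K[0,0]*a[0]+K[0,2],K[1,1]*a[1]+K[1,2]])
def save(c,n,crop=None,f=1):
    im=c["img"][:,:,::-1]
    if crop: im=im[crop[1]:crop[3],crop[0]:crop[2]]
    im=cv2.resize(im,None,fx=f,fy=f,interpolation=cv2.INTER_CUBIC); cv2.imwrite("pics/"+n+".png",im)
E
python3 - <<'E'
from h import *
for n in ["scene","top","wrist"]:
    c=camera(n); save(c,n+"0",f=1.4); print(n,c["origin"],c["k1"],np.array(c["intrinsics"]).ravel(), np.array(c["rotation"]).round(3).tolist())
    for o in ["sanding_board","cover","cover_boss","scraper_block","offcut_thin","offcut_stub","candle_cup","wood_egg","bottle_stopper","spinning_top","wood_bowl","scraper_handle"]:
        print(o,[(np.round(d["box"],1).tolist(),round(d["conf"],2)) for d in recognise(o,n)][:3])
print(bot.get_obs())
E
```

```text
pics
scene [0.08321868 0.78527793 0.9925989 ] -0.1088704293928613 [395.04201619   0.         283.37668285   0.         395.04201619
 214.09757824   0.           0.           1.        ] [43.48, 0.671, -150.332]
sanding_board [([268.8, 124.6, 367.9, 217.9], 0.78)]
cover [([188.8, 306.0, 208.9, 317.7], 0.72), ([278.4, 163.5, 295.0, 189.1], 0.26)]
cover_boss [([297.3, 158.9, 331.9, 182.7], 0.93)]
scraper_block [([266.7, 256.5, 301.3, 283.9], 0.95)]
offcut_thin [([299.9, 133.7, 319.3, 141.6], 0.62), ([340.9, 142.7, 349.2, 153.6], 0.46)]
offcut_stub []
candle_cup [([276.8, 161.4, 294.9, 189.0], 0.82)]
wood_egg [([287.4, 289.9, 294.9, 307.6], 0.64), ([338.7, 143.8, 352.3, 152.4], 0.63)]
bottle_stopper [([245.2, 218.0, 257.7, 239.7], 0.56)]
spinning_top [([189.8, 305.8, 209.5, 314.7], 0.65)]
wood_bowl [([235.7, 284.7, 283.8, 328.6], 0.8), ([267.3, 126.8, 363.1, 214.3], 0.51)]
scraper_handle [([267.3, 253.8, 297.1, 280.7], 0.68)]
top [0.32387248 0.06760813 1.16337008] 0.00805903159275002 [406.48723032   0.         280.80133376   0.         406.48723032
 209.98357855   0.           0.        
[... 1273 characters left out ...]
]
scraper_handle [([77.9, 400.8, 120.8, 420.0], 0.89)]
{'time': 1.95, 'q': array([7.36267955e+01, 4.97893861e+00, 1.00796511e+01, 9.50987834e+01,
       1.92519167e-03, 9.00001941e+01]), 'qd': array([-0.00485229, -0.05532637, -0.05141357, -0.09485991,  0.02722882,
       -0.16188374]), 'joint_efforts': array([-5.17505359e-04, -5.20093167e+01,  4.64858043e+01,  1.49199699e-03,
        3.37675931e-05,  1.43923478e-05]), 'ee_pos': array([0.15503487, 0.52770826, 0.23129665]), 'tcp_rot': array([ 1.79998071e+02, -1.92519820e-03,  1.63626601e+02]), 'wrist_force': array([-0.57110488, -0.18609925, -0.21768468]), 'torque': array([ 0.0282566 ,  0.06434937, -0.00155128]), 'opening': 0.08547158520211896}
```

View pictures.

```bash
sed -i 's/np.array(c\["rotation"\])/RM(c)/g' h.py; cat >> h.py <<'E'
from scipy.spatial.transform import Rotation as Ro
def RM(c): return Ro.from_euler('xyz',c["rotation"],degrees=True).as_matrix()
import pickle
E
python3 - <<'E'
from h import *
c=camera("top"); pickle.dump(c,open("top.pkl","wb"))
save(c,"topA",(130,130,480,300),2.28)
c2=camera("scene"); pickle.dump(c2,open("scene.pkl","wb"))
save(c2,"sceneA",(170,100,400,340),2.4)
for n,b in dict(board=[298.3, 154.7, 458.4, 261.6],cover=[334.8,189.3,379.3,232.1]).items():
    print(n,at(c,((b[0]+b[2])/2,(b[1]+b[3])/2),.13))
E
```

```text
board [ 0.51197176 -0.2141018   0.13      ]
cover [ 0.50409297 -0.15831218  0.13      ]
```

View pics/topA.png

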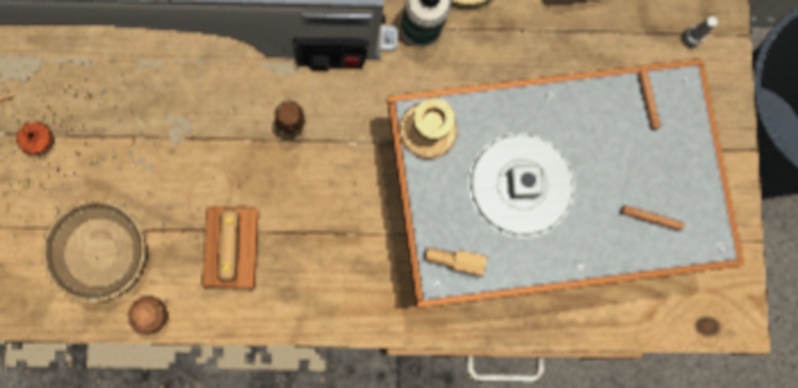

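View pics/sceneA.png

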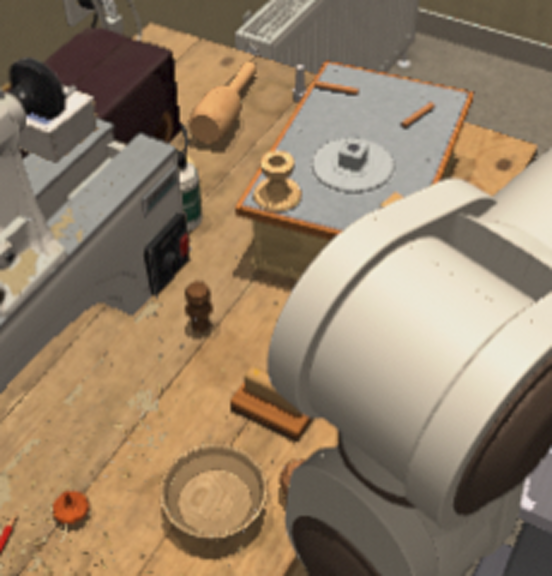

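View pics/scene0.png

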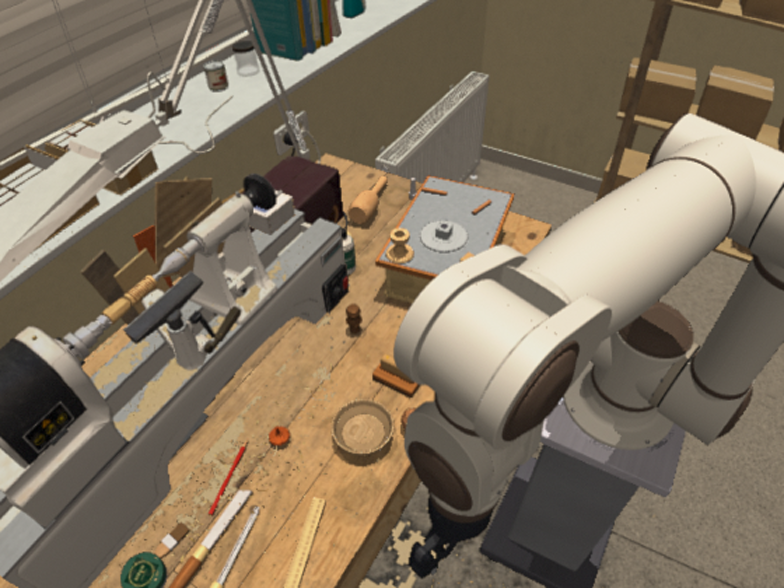

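```bash
python3 - <<'E'
from h import *
c=pickle.load(open("top.pkl","rb"))
def P(x,y,z): 
    p=at(c,(130+x/2.28-.3,130+y/2.28-.3),z); return p.round(4)
cs=[P(*p,.125) for p in [(389,98),(703,61),(741,263),(418,304)]]
print("corners",cs,"ctr",np.mean(cs,0))
for a,b in [(0,1),(3,2),(3,0),(2,1)]:
    d=cs[a]-cs[b]; print(np.linalg.norm(d), np.degrees(np.arctan2(d[1],d[0])))
print("boss",[P(*p,.158) for p in [(512,167),(541,168),(541,198),(512,197)]])
print("flange", [P(*p,.130) for p in [(470,185),(574,185),(522,134),(522,237)]])
print("stub ends", P(426,256,.136),P(486,264,.136))
print("t1",P(645,72,.131),P(656,128,.131)); print("t2",P(622,209,.131),P(682,226,.131))
print("handle", P(228,212,.057),P(228,279,.057)); print("block",[P(*p,.022) for p in [(207,207),(257,208),(254,288),(203,287)]])
print("bowl",P(97,252,.047),"egg",P(148,314,.03),"top",P(34,138,.03),"stopper",P(289,117,.06), "cup foot",P(428,130,.127),"cup top",P(434,119,.187))
E
python3 - <<'E'
import sys; sys.path.insert(0,'.')
import os; os.chdir('.')
from h import *
c=pickle.load(open("top.pkl","rb"))
save(c,"z1",(295,150,465,265),4.6); save(c,"z2",(140,165,300,285),4.9)
E
```

```text
corners [array([ 0.6036, -0.0105,  0.125 ]), array([ 0.6571, -0.3801,  0.125 ]), array([ 0.4201, -0.4115,  0.125 ]), array([ 0.3676, -0.0447,  0.125 ])] ctr [ 0.5121 -0.2117  0.125 ]
0.3734520183370281 98.23641848146902
0.37053810870138576 98.14540980223235
0.2384651756546436 -171.75436841660942
0.23907103546854022 -172.45286818515424
boss [array([ 0.519 , -0.1454,  0.158 ]), array([ 0.5185, -0.1778,  0.158 ]), array([ 0.4848, -0.1771,  0.158 ]), array([ 0.4853, -0.1449,  0.158 ])]
flange [array([ 0.5026, -0.1031,  0.13  ]), array([ 0.505, -0.222,  0.13 ]), array([ 0.5633, -0.1635,  0.13  ]), array([ 0.4444, -0.1615,  0.13  ])]
stub ends [ 0.4203 -0.0523  0.136 ] [ 0.4127 -0.1193  0.136 ]
t1 [ 0.6402 -0.3086  0.131 ] [ 0.5735 -0.3187  0.131 ]
t2 [ 0.4784 -0.2759  0.131 ] [ 0.4603 -0.3437  0.131 ]
handle [0.4763 0.1769 0.057 ] [0.3962 0.174  0.057 ]
block [array([0.4869, 0.2065, 0.022 ]), array([0.4868, 0.1447, 0.022 ]), array([0.388 , 0.1453, 0.022 ]), array([0.3882, 0.2074, 0.022 ])]
bowl [0.4263 0.3323 0.047 ] egg [0.3543 0.2709 0.03  ] top [0.5677 0.4222 0.03  ] stopper [0.5944 0.1067 0.06  ] cup foot [ 0.5662 -0.0556  0.127 ] cup top [ 0.5646 -0.055   0.187 ]
```

View pics/z1.png

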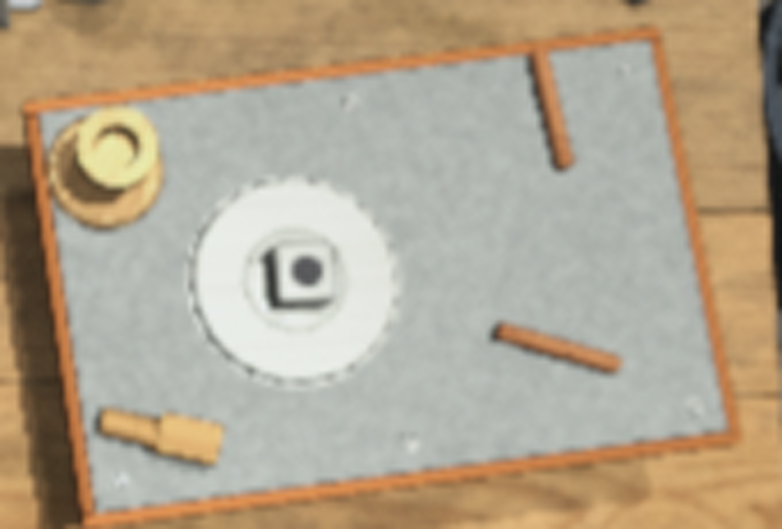

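View pics/z2.png

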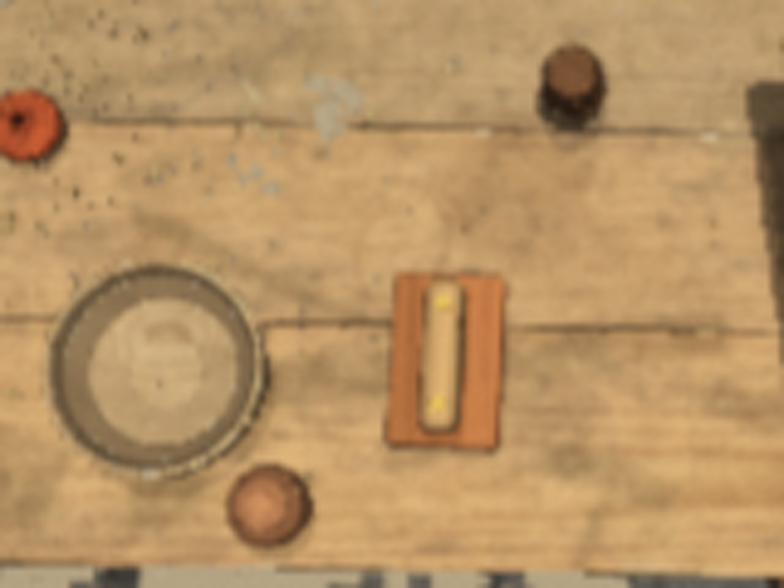

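Call:
{"method": "apply_moves", "body": {
  "targets": [0.58,-1.15,0.05,0,0,-1.35,1,1.16,-2.3,0.1,0,0,-2.7,1,1.74,-3.45,0.15,0,0,-4.05,1,2.32,-4.6,0.2,0,0,-5.4,1,2.9,-5.75,0.25,0,0,-6.75,1]
}}

```text
time: 2.55
ee_pos: [0.2424, 0.3538, 0.2389]
tcp_rot: [180.0, -0.0, 122.8]
wrist_force: [1.1, 0.7, 0.3]
opening: 0.0859
```

Call:
{"method": "apply_moves", "body": {
  "targets": [0.58,-1.15,0.05,0,0,-1.35,1,1.16,-2.3,0.1,0,0,-2.7,1,1.74,-3.45,0.15,0,0,-4.05,1,2.32,-4.6,0.2,0,0,-5.4,1,2.9,-5.75,0.25,0,0,-6.75,1]
}}

```text
time: 3.05
ee_pos: [0.3294, 0.1812, 0.2466]
tcp_rot: [180.0, -0.0, 82.3]
wrist_force: [0.5, 0.4, -0.3]
opening: 0.0855
```

Call:
{"method": "apply_moves", "body": {
  "targets": [0.58,-1.15,0.05,0,0,-1.35,1,1.16,-2.3,0.1,0,0,-2.7,1,1.74,-3.45,0.15,0,0,-4.05,1,2.32,-4.6,0.2,0,0,-5.4,1,2.9,-5.75,0.25,0,0,-6.75,1]
}}

```text
time: 3.55
ee_pos: [0.4165, 0.0085, 0.2541]
tcp_rot: [180.0, -0.0, 41.8]
wrist_force: [0.3, 0.1, 0.6]
opening: 0.0853
```

Call:
{"method": "apply_moves", "body": {
  "targets": [0.58,-1.15,0.05,0,0,-1.35,1,1.16,-2.3,0.1,0,0,-2.7,1,1.74,-3.45,0.15,0,0,-4.05,1,2.32,-4.6,0.2,0,0,-5.4,1,2.9,-5.75,0.25,0,0,-6.75,1]
}}

```text
time: 4.05
ee_pos: [0.5035, -0.164, 0.2614]
tcp_rot: [180.0, -0.0, 1.3]
wrist_force: [1.0, 1.8, -0.3]
opening: 0.0855
```

```bash
python3 - <<'E'
from h import *
c=camera("wrist"); pickle.dump(c,open("w1.pkl","wb")); save(c,"w1",f=1.4); print(c["origin"],c["rotation"]); print(bot.get_obs()["q"].round(1))
E
```

```text
[ 0.57998068 -0.16205121  0.40474932] [-1.76795836e+01 -2.05350985e-02 -8.86986275e+01]
[-1.83e+01  3.30e+00  1.15e+01  9.82e+01 -1.00e-01  1.61e+02]
```

View pics/w1.png

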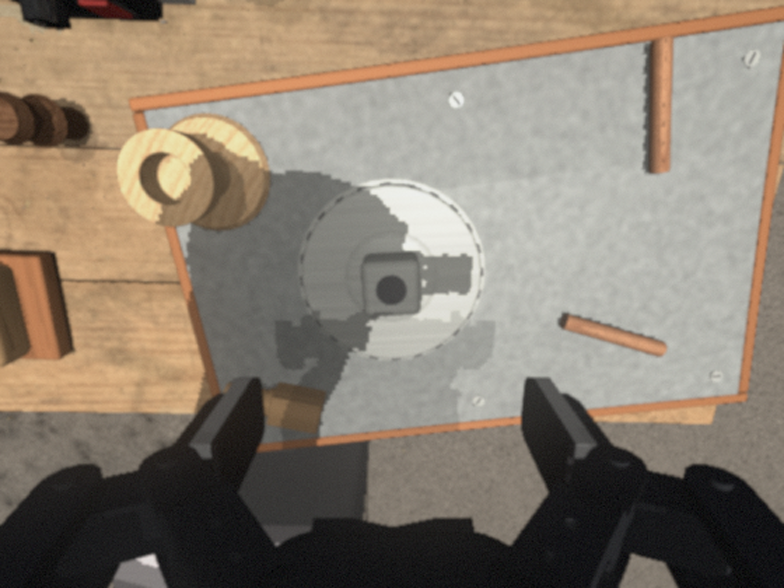

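```bash
python3 - <<'E'
from h import *
c=pickle.load(open("w1.pkl","rb")); save(c,"w1z",(205,120,355,265),5)
P=lambda x,y,z: at(c,(x/1.4,y/1.4),z).round(4)
print("flange",P(300,270,.13),P(484,270,.13),P(392,180,.13),P(392,360,.13))
print("boss",[P(*p,.158) for p in [(364,254),(419,252),(420,315),(365,316)]])
print("corners",[P(*p,.125) for p in [(131,101),(747,401),(220,450)]])
print("t1",P(663,40,.131),P(660,170,.131),"t2",P(566,320,.131),P(664,349,.131))
E
```

```text
flange [ 0.5084 -0.1049  0.13  ] [ 0.5111 -0.2221  0.13  ] [ 0.5653 -0.1623  0.13  ] [ 0.4467 -0.165   0.13  ]
boss [array([ 0.5259, -0.1473,  0.158 ]), array([ 0.5278, -0.1784,  0.158 ]), array([ 0.4899, -0.1806,  0.158 ]), array([ 0.4885, -0.148 ,  0.158 ])]
corners [array([ 0.6051, -0.0112,  0.125 ]), array([ 0.4186, -0.4164,  0.125 ]), array([ 0.3684, -0.0395,  0.125 ])]
t1 [ 0.6414 -0.3073  0.131 ] [ 0.5742 -0.3201  0.131 ] t2 [ 0.4787 -0.2786  0.131 ] [ 0.4596 -0.3465  0.131 ]
```

View pics/w1z.png

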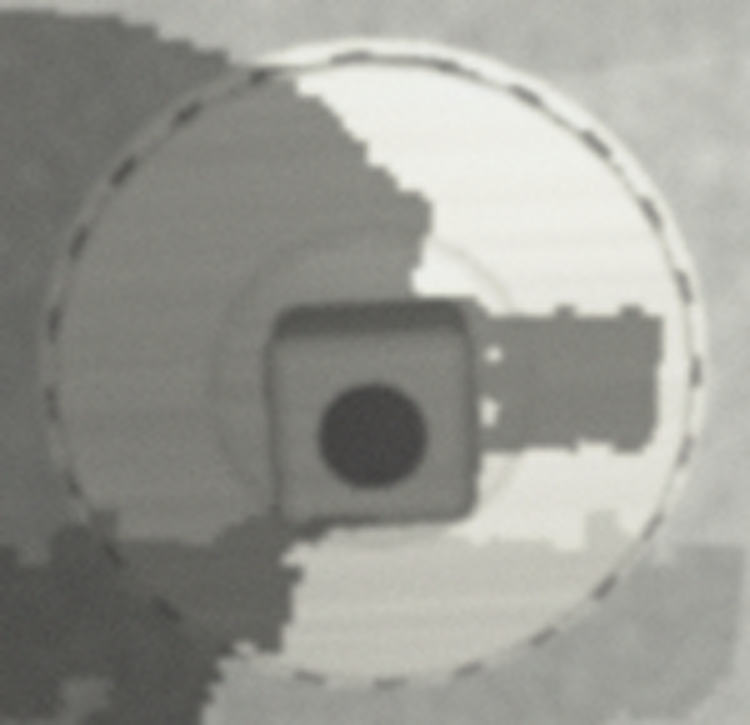

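```bash
python3 - <<'E'
from h import *
c=pickle.load(open("w1.pkl","rb"))
print(at(c,(279.6,207.2),.158))
print([at(c,(205+x/5,120+y/5),.158).round(4) for x,y in [(276,335),(470,330),(472,518),(286,522)]])
E
```

```text
[ 0.50490689 -0.16332759  0.158     ]
[array([ 0.5214, -0.1475,  0.158 ]), array([ 0.5229, -0.1784,  0.158 ]), array([ 0.4911, -0.18  ,  0.158 ]), array([ 0.4897, -0.1493,  0.158 ])]
```

Call:
{"method": "apply_moves", "body": {
  "targets": [0.07,-0.04,-1,0,0,0.27,1,0.07,-0.04,-2.2,0,0,0.27,1,0.07,-0.04,-3.2,0,0,0.27,1,0.07,-0.04,-4.0,0,0,0.27,1,0.07,-0.04,-4.23,0,0,0.27,1]
}}

```text
time: 4.6
ee_pos: [0.5039, -0.1631, 0.1317]
tcp_rot: [-179.9, 0.2, 3.3]
wrist_force: [-0.4, 0.0, -0.5]
opening: 0.0852
```

Call:
{"method": "apply_moves", "body": {
  "targets": [0,0,0,0,0,0,0.3,0,0,0,0,0,0,0.3,0,0,0,0,0,0,0.3,0,0,0,0,0,0,0.3,0,0,0,0,0,0,0.3],
  "newtons": 60
}}

```text
time: 5.1
ee_pos: [0.5059, -0.1638, 0.1361]
tcp_rot: [179.9, -0.1, 3.2]
wrist_force: [-0.5, -1.2, 5.4]
opening: 0.0332
```

Call:
{"method": "apply_moves", "body": {
  "targets": [0,0,0,0,0,0,0,0,0,0,0,0,0,0,0,0,0.02,0,0,1,0,0,0,0.04,0,0,2.2,0,0,0,0.06,0,0,3.5,0],
  "newtons": 60
}}

```text
time: 5.6
ee_pos: [0.5053, -0.1635, 0.1366]
tcp_rot: [180.0, -0.0, 24.5]
wrist_force: [0.5, -0.4, -1.3]
opening: 0.0328
```

Call:
{"method": "apply_moves", "body": {
  "targets": [0,0,0.02,0,0,1.3,0,0,0,0.045,0,0,2.6,0,0,0,0.065,0,0,3.9,0,0,0,0.085,0,0,5.2,0,0,0,0.11,0,0,6.5,0]
}}

```text
time: 6.1
ee_pos: [0.5055, -0.1635, 0.1398]
tcp_rot: [180.0, -0.0, 63.6]
wrist_force: [0.8, -0.7, -0.8]
opening: 0.033
```

Call:
{"method": "apply_moves", "body": {
  "targets": [0,0,0.02,0,0,1.3,0,0,0,0.045,0,0,2.6,0,0,0,0.065,0,0,3.9,0,0,0,0.085,0,0,5.2,0,0,0,0.11,0,0,6.5,0]
}}

```text
time: 6.6
ee_pos: [0.5061, -0.1634, 0.1434]
tcp_rot: [179.9, 0.0, 102.6]
wrist_force: [3.2, -1.2, -2.0]
opening: 0.0329
```

Call:
{"method": "apply_moves", "body": {
  "targets": [0,0,0.02,0,0,1.3,0,0,0,0.045,0,0,2.6,0,0,0,0.065,0,0,3.9,0,0,0,0.085,0,0,5.2,0,0,0,0.11,0,0,6.5,0]
}}

```text
time: 7.1
ee_pos: [0.5063, -0.1631, 0.1467]
tcp_rot: [179.9, 0.1, 141.6]
wrist_force: [5.8, 2.7, -1.3]
opening: 0.0327
```

```bash
python3 - <<'E'
from h import *
c=camera("wrist"); pickle.dump(c,open("w2.pkl","wb")); save(c,"w2",f=1.4); o=bot.get_obs(); print(o["q"].round(1),o["torque"],o["ee_pos"])
E
```

```text
[-17.9   1.5  -2.9  85.5   0.1  20. ] [-0.06645294 -1.06298615  0.04377796] [ 0.50637255 -0.1632176   0.14684044]
```

View pics/w2.png

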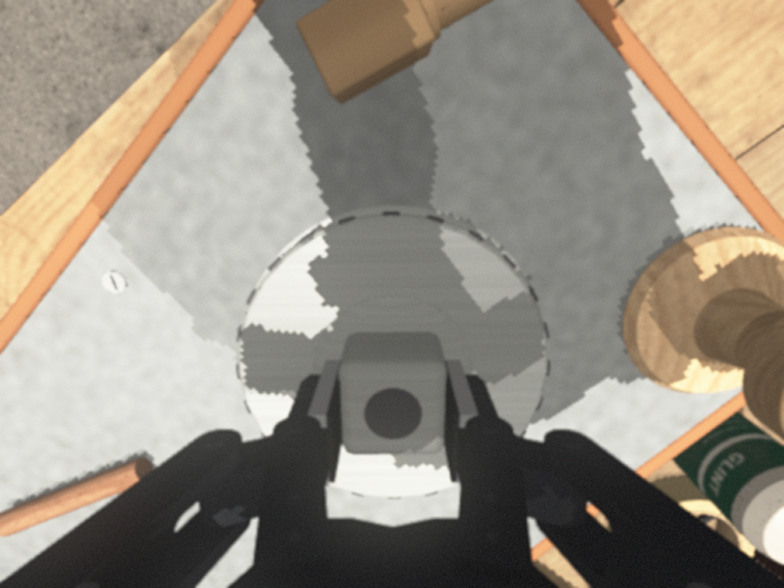

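Call:
{"method": "apply_moves", "body": {
  "targets": [0,0,0.02,0,0,1.3,0,0,0,0.045,0,0,2.6,0,0,0,0.065,0,0,3.9,0,0,0,0.085,0,0,5.2,0,0,0,0.11,0,0,6.5,0]
}}

```text
time: 7.65
ee_pos: [0.5061, -0.1629, 0.1499]
tcp_rot: [179.9, 0.1, -179.4]
wrist_force: [3.6, 4.4, -2.4]
opening: 0.0333
```

Call:
{"method": "apply_moves", "body": {
  "targets": [0,0,0.02,0,0,1.3,0,0,0,0.045,0,0,2.6,0,0,0,0.065,0,0,3.9,0,0,0,0.085,0,0,5.2,0,0,0,0.11,0,0,6.5,0]
}}

```text
time: 8.15
ee_pos: [0.5059, -0.1629, 0.1532]
tcp_rot: [-180.0, 0.1, -140.4]
wrist_force: [2.6, 3.5, -2.4]
opening: 0.0328
```

Call:
{"method": "apply_moves", "body": {
  "targets": [0,0,0.02,0,0,1.3,0,0,0,0.045,0,0,2.6,0,0,0,0.065,0,0,3.9,0,0,0,0.085,0,0,5.2,0,0,0,0.085,0,0,5.2,0]
}}

```text
time: 8.65
ee_pos: [0.5061, -0.1631, 0.1557]
tcp_rot: [-179.9, 0.1, -109.3]
wrist_force: [5.3, 1.1, -2.0]
opening: 0.0326
```

Call:
{"method": "apply_moves", "body": {
  "targets": [0,0,0.1,0,0,0,0,0,0,0.2,0,0,0,0,0,0,0.3,0,0,0,0]
}}

```text
time: 8.95
ee_pos: [0.5055, -0.1632, 0.1644]
tcp_rot: [-180.0, 0.1, -109.7]
wrist_force: [0.9, 2.5, -3.0]
opening: 0.0327
```

Call:
{"method": "apply_moves", "body": {
  "targets": [0,0,0.7,0,0,0,0,0,0,1.6,0,0,0,0,0,0.1,2.6,0,0,0,0,0,0.6,3.4,0,0,0,0,0,1.4,3.5,0,0,-0.8,0]
}}

```text
time: 9.45
ee_pos: [0.5055, -0.1223, 0.2726]
tcp_rot: [-179.8, -0.0, -114.6]
wrist_force: [0.6, -0.1, -2.3]
opening: 0.0326
```

Call:
{"method": "apply_moves", "body": {
  "targets": [0.2,1.3,0,0,0,-1.1,0,0.4,2.6,0,0,0,-2.2,0,0.6,3.9,0,0,0,-3.3,0,0.8,5.2,0,0,0,-4.4,0,1.0,6.5,0,0,0,-5.5,0]
}}

```text
time: 9.95
ee_pos: [0.5349, 0.0746, 0.2696]
tcp_rot: [-180.0, -0.0, -147.8]
wrist_force: [0.5, -0.9, -1.4]
opening: 0.0327
```

Call:
{"method": "apply_moves", "body": {
  "targets": [0.15,1.3,0,0,0,-1.1,0,0.3,2.6,0,0,0,-2.2,0,0.5,3.9,-0.3,0,0,-3.3,0,0.65,5.0,-0.9,0,0,-4.4,0,0.7,5.5,-1.8,0,0,-5.3,0]
}}

```text
time: 10.45
ee_pos: [0.5566, 0.241, 0.2156]
tcp_rot: [180.0, 0.1, -179.4]
wrist_force: [0.7, -0.7, -2.1]
opening: 0.0326
```

Call:
{"method": "apply_moves", "body": {
  "targets": [0,0,-1.2,0,0,0,0,0,0,-2.6,0,0,0,0,0,0,-4,0,0,0,0,0,0,-5.1,0,0,0,0,0,0,-5.4,0,0,0,0]
}}

```text
time: 10.95
ee_pos: [0.554, 0.2372, 0.0491]
tcp_rot: [-179.8, -0.3, -179.3]
wrist_force: [-1.0, -0.1, -1.2]
opening: 0.0329
```

Call:
{"method": "apply_moves", "body": {
  "targets": [0,0,-0.07,0,0,0,0,0,0,-0.14,0,0,0,0,0,0,-0.2,0,0,0,0]
}}

```text
time: 11.25
ee_pos: [0.5573, 0.2389, 0.0494]
tcp_rot: [179.9, 0.2, -179.2]
wrist_force: [0.3, -0.4, -2.1]
opening: 0.033
```

Call:
{"method": "apply_moves", "body": {
  "targets": [0,0,-0.04,0,0,0,0,0,0,-0.08,0,0,0,0,0,0,-0.12,0,0,0,0]
}}

```text
time: 11.55
ee_pos: [0.5565, 0.2385, 0.0441]
tcp_rot: [180.0, 0.0, -179.2]
wrist_force: [5.4, -2.6, 11.7]
opening: 0.0328
```

Call:
{"method": "apply_moves", "body": {
  "targets": [0,0,0.03,0,0,0,0.9,0,0,0.03,0,0,0,0.9,0,0,0.1,0,0,0,0.9,0,0,0.3,0,0,0,0.9,0,0,1.3,0,0,0,0.9]
}}

```text
time: 12.05
ee_pos: [0.5545, 0.2378, 0.0803]
tcp_rot: [-179.9, -0.3, -179.2]
wrist_force: [-0.1, 0.9, 0.2]
opening: 0.0769
```

```bash
python3 - <<'E'
from h import *
c=camera("wrist"); pickle.dump(c,open("w3.pkl","wb")); save(c,"w3",f=1.4); o=bot.get_obs(); print(o["q"].round(1),o["wrist_force"],o["ee_pos"],o["opening"])
E
```

```text
[23.2 12.   2.1 79.9  0.  22.4] [-0.51657228  0.21790002  5.95901754] [0.55702131 0.23888169 0.08781385] 0.07682004345915909
```

View pics/w3.png

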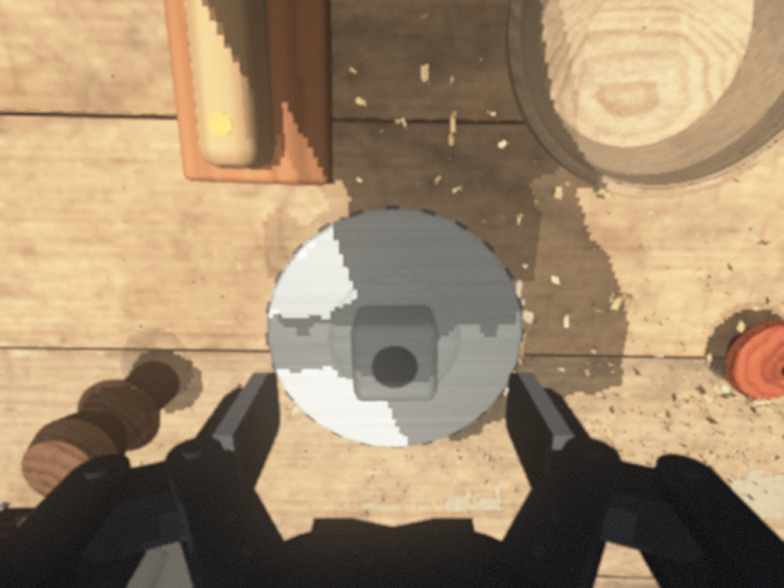

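Call:
{"method": "apply_moves", "body": {
  "targets": [0,0,1.3,0,0,0,1,-1,-0.5,2.5,0,0,0,1,-2.2,-1.1,2.8,0,0,0,1,-3.3,-1.7,2.8,0,0,0,1,-4,-2.1,2.8,0,0,0,1]
}}

```text
time: 12.6
ee_pos: [0.4347, 0.1748, 0.168]
tcp_rot: [180.0, 0.1, -179.2]
wrist_force: [0.6, 0.0, -0.3]
opening: 0.0854
```

```bash
python3 - <<'E'
from h import *
c=camera("wrist"); pickle.dump(c,open("w4.pkl","wb")); save(c,"w4",f=1.4); o=bot.get_obs(); print(o["q"].round(1),o["wrist_force"],o["ee_pos"],o["tcp_rot"])
E
```

```text
[21.9 -7.3 -9.  88.3 -0.  21. ] [3.75812312 0.48027802 1.68638598] [0.43270673 0.17366374 0.16826503] [ 1.79995965e+02  3.36022731e-02 -1.79159563e+02]
```

View pics/w4.png

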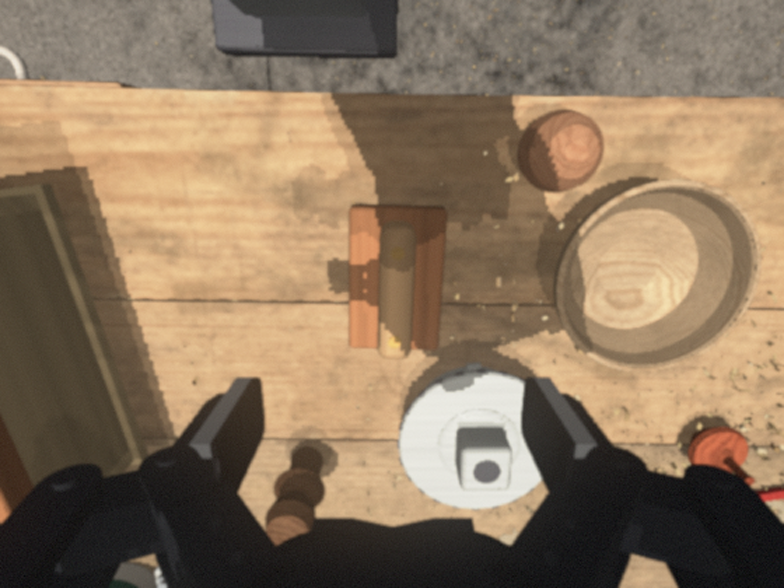

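```bash
python3 - <<'E'
from h import *
c=pickle.load(open("w4.pkl","rb")); save(c,"w4z",(240,135,330,260),6)
P=lambda x,y,z: at(c,(x/1.4,y/1.4),z).round(4)
print("base",[P(*p,.022) for p in [(350,207),(446,208),(439,353),(349,347)]])
print("rib",[P(*p,.057) for p in [(383,226),(414,226),(410,357),(378,357)]])
E
```

```text
base [array([0.3886, 0.1471, 0.022 ]), array([0.3883, 0.2088, 0.022 ]), array([0.4903, 0.2092, 0.022 ]), array([0.4867, 0.145 , 0.022 ])]
rib [array([0.395 , 0.1691, 0.057 ]), array([0.3947, 0.1868, 0.057 ]), array([0.4771, 0.1868, 0.057 ]), array([0.4774, 0.1666, 0.057 ])]
```

View pics/w4z.png

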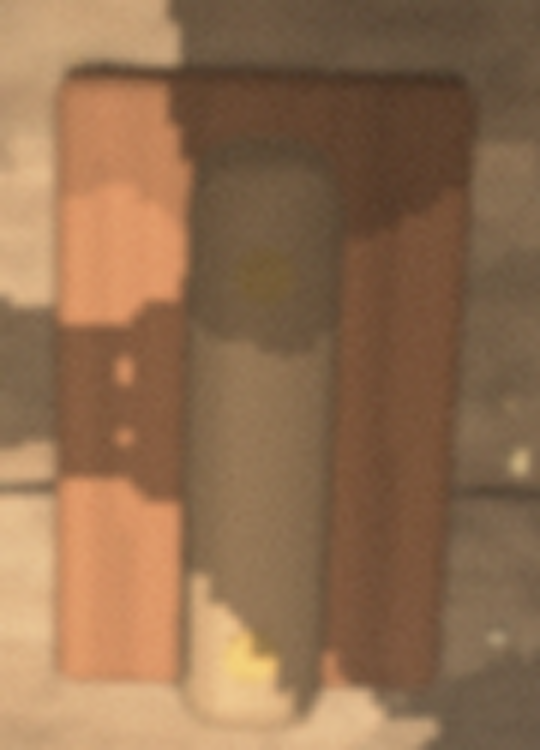

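Call:
{"method": "apply_moves", "body": {
  "targets": [0,0.05,-1.2,0,0,-0.13,1,0,0.05,-2.4,0,0,-0.13,1,0,0.05,-3.4,0,0,-0.13,1,0,0.05,-4.3,0,0,-0.13,1,0,0.05,-4.5,0,0,-0.13,1]
}}

```text
time: 13.15
ee_pos: [0.4348, 0.1764, 0.0294]
tcp_rot: [-179.9, -0.2, -179.9]
wrist_force: [-0.3, -0.5, 0.1]
opening: 0.0856
```

Call:
{"method": "apply_moves", "body": {
  "targets": [0,0,0,0,0,0,1]
}}

```text
time: 13.25
ee_pos: [0.4359, 0.1769, 0.0317]
tcp_rot: [-180.0, -0.0, -179.9]
wrist_force: [0.6, 0.6, 0.1]
opening: 0.0851
```

Aligned and contact-free; closing on the rib.

Call:
{"method": "apply_moves", "body": {
  "targets": [0,0,0,0,0,0,0,0,0,0,0,0,0,0,0,0,0,0,0,0,0,0,0,0,0,0,0,0,0,0,0,0,0,0,0],
  "newtons": 70
}}

```text
time: 13.75
ee_pos: [0.4367, 0.1771, 0.0324]
tcp_rot: [180.0, 0.1, -179.9]
wrist_force: [0.0, -0.9, 6.9]
opening: 0.0207
```

Call:
{"method": "apply_moves", "body": {
  "targets": [0,0,0,0,0,0,0,0,0,0,0,0,0,0]
}}

```text
time: 13.95
ee_pos: [0.4366, 0.1771, 0.0324]
tcp_rot: [180.0, 0.1, -179.9]
wrist_force: [-0.4, -0.5, 6.1]
opening: 0.0204
```

```bash
python3 - <<'E'
from h import *
o=bot.get_obs(); print(o["opening"],o["wrist_force"],o["ee_pos"],o["tcp_rot"])
E
```

```text
0.02038497215323371 [-0.44773371 -0.50069621  6.07401733] [0.43661403 0.17711267 0.03240987] [ 1.79977216e+02  7.04587890e-02 -1.79937876e+02]
```

Call:
{"method": "apply_moves", "body": {
  "targets": [0,0,0.4,0,0,0,0,0,0,1.6,0,0,0,0,0,0,3.0,0,0,1.2,0,-0.2,-0.4,4.4,0,0,2.4,0,-0.6,-1.4,5.6,0,0,3.6,0]
}}

```text
time: 14.45
ee_pos: [0.418, 0.1356, 0.2018]
tcp_rot: [180.0, 0.0, -157.9]
wrist_force: [0.8, -1.2, -2.5]
opening: 0.0207
```

Call:
{"method": "apply_moves", "body": {
  "targets": [-0.4,-1.2,0.5,0,0,1.1,0,-0.9,-2.5,0.7,0,0,2.2,0,-1.5,-4,0.7,0,0,3.3,0,-2.0,-5.2,0.7,0,0,4.4,0,-2.4,-6.0,0.5,0,0,5.28,0]
}}

```text
time: 14.95
ee_pos: [0.345, -0.0467, 0.2157]
tcp_rot: [-179.9, 0.0, -126.4]
wrist_force: [0.6, 0.6, -2.4]
opening: 0.0206
```

```bash
python3 - <<'E'
from h import *
c=camera("wrist"); pickle.dump(c,open("w5.pkl","wb")); save(c,"w5",f=1.4)
c=camera("top"); pickle.dump(c,open("t5.pkl","wb")); save(c,"t5",(280,140,470,280),4.1); o=bot.get_obs(); print(o["q"].round(1),o["wrist_force"],o["ee_pos"],o["tcp_rot"])
E
```

```text
[ -7.7 -22.8 -16.1  96.8  -0.  -61.1] [ 0.36538602  0.27558397 -3.41256114] [ 0.34456336 -0.04704421  0.21475804] [ 1.79999935e+02 -3.98946791e-02 -1.26678926e+02]
```

View pics/w5.png

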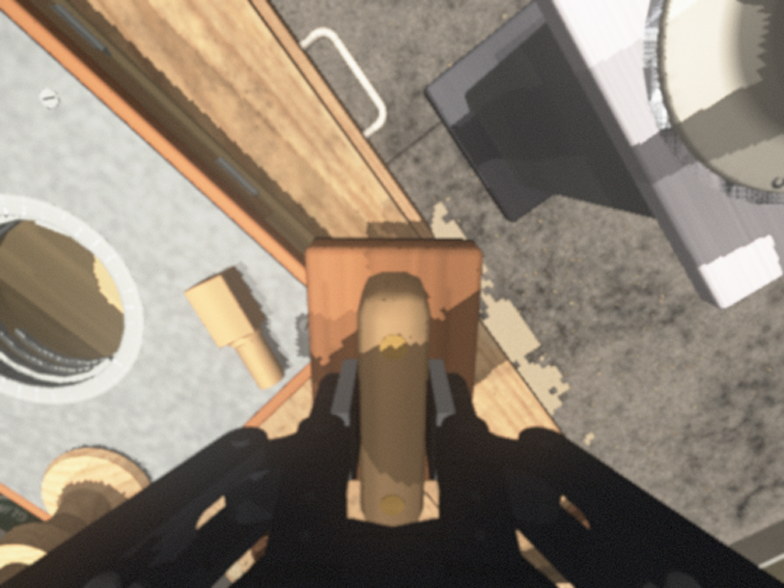

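View pics/t5.png

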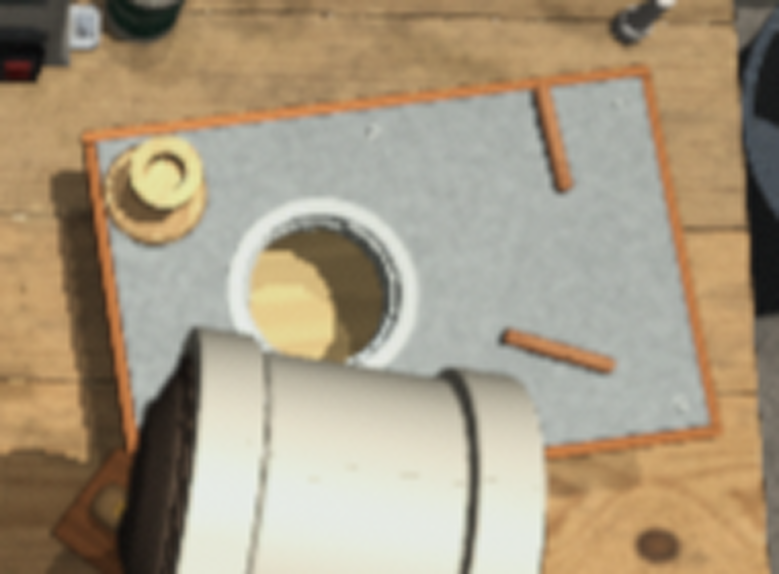

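Call:
{"method": "apply_moves", "body": {
  "targets": [0.08,0.07,-0.7,0,0,0,0,0.08,0.07,-1.3,0,0,0,0,0.08,0.07,-1.7,0,0,0,0,0.08,0.07,-1.8,0,0,0,0,0.08,0.07,-1.8,0,0,0,0]
}}

```text
time: 15.55
ee_pos: [0.3485, -0.0426, 0.1608]
tcp_rot: [180.0, -0.0, -126.6]
wrist_force: [-0.1, 0.1, -2.4]
opening: 0.0208
```

Call:
{"method": "apply_moves", "body": {
  "targets": [0.1,-0.2,-0.05,0,0,0,0,0.4,-0.5,-0.07,0,0,0,0,0.75,-0.75,-0.07,0,0,0,0,1.1,-1.0,-0.07,0,0,0,0,1.4,-1.2,-0.07,0,0,0,0]
}}

```text
time: 16.05
ee_pos: [0.3917, -0.0799, 0.1584]
tcp_rot: [180.0, -0.0, -126.7]
wrist_force: [-1.3, 0.6, -1.7]
opening: 0.0208
```

Call:
{"method": "apply_moves", "body": {
  "targets": [0.32,-0.24,0,0,0,0,0,0.64,-0.48,0,0,0,0,0,0.96,-0.72,0,0,0,0,0,1.28,-0.96,0,0,0,0,0,1.28,-0.96,0,0,0,0,0]
}}

```text
time: 16.55
ee_pos: [0.43, -0.1085, 0.1583]
tcp_rot: [180.0, -0.0, -126.7]
wrist_force: [-0.4, 0.0, -3.1]
opening: 0.0207
```

```bash
python3 - <<'E'
from h import *
c=camera("wrist"); pickle.dump(c,open("w6.pkl","wb")); save(c,"w6",f=1.4)
o=bot.get_obs(); print(o["q"].round(1),o["wrist_force"],o["ee_pos"],o["tcp_rot"])
E
```

```text
[-14.1 -10.5 -12.9  87.7   0.  -67.4] [-0.6183695  -0.32199932 -2.5895183 ] [ 0.42926951 -0.10806803  0.15828258] [ 1.79959251e+02 -1.68272216e-02 -1.26682967e+02]
```

View pics/w6.png

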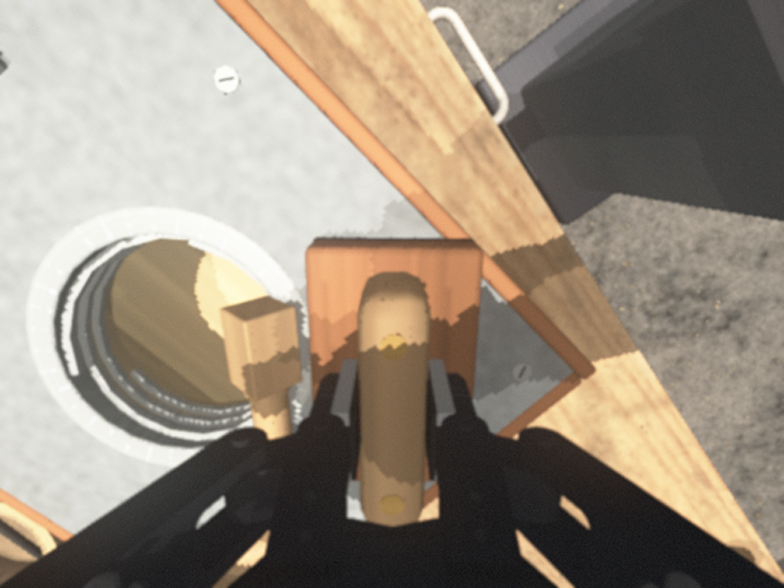

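Call:
{"method": "apply_moves", "body": {
  "targets": [0.3,-0.22,0,0,0,0,0,0.6,-0.44,0,0,0,0,0,0.9,-0.66,0,0,0,0,0,1.2,-0.88,0,0,0,0,0,1.4,-1.04,0,0,0,0,0]
}}

```text
time: 17.1
ee_pos: [0.4718, -0.1396, 0.1584]
tcp_rot: [180.0, -0.0, -126.7]
wrist_force: [0.5, -0.5, -2.7]
opening: 0.021
```

```bash
python3 - <<'E'
from h import *
c=camera("wrist"); pickle.dump(c,open("w7.pkl","wb")); save(c,"w7",f=1.4)
o=bot.get_obs(); print(o["wrist_force"],o["ee_pos"],o["tcp_rot"])
E
```

```text
[-1.59618941  0.22871527 -3.15242288] [ 0.47229861 -0.13998499  0.15819624] [-1.79989462e+02 -7.70708606e-03 -1.26677371e+02]
```

View pics/w7.png

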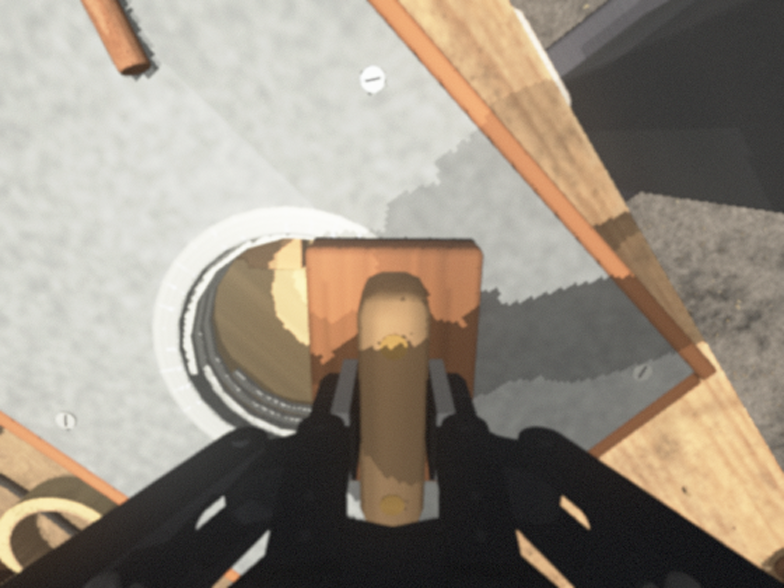

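Call:
{"method": "apply_moves", "body": {
  "targets": [0,0,0.8,0,0,0,0,0,-0.2,1.3,0,0,-1.2,0,-0.1,-1.1,1.3,0,0,-2.4,0,-0.2,-2.3,1.3,0,0,-3.7,0,-0.3,-3.5,1.3,0,0,-5.0,0]
}}

```text
time: 17.65
ee_pos: [0.4619, -0.2449, 0.1978]
tcp_rot: [-180.0, 0.0, -156.9]
wrist_force: [0.0, -0.1, -2.1]
opening: 0.0202
```

Call:
{"method": "apply_moves", "body": {
  "targets": [-0.1,-1.1,0,0,0,-1.3,0,-0.2,-2.2,0,0,0,-2.6,0,-0.3,-3.3,0,0,0,-3.9,0,-0.4,-4.3,0,0,0,-5.2,0,-0.47,-4.78,-0.3,0,0,-6.3,0]
}}

```text
time: 18.15
ee_pos: [0.4476, -0.3899, 0.189]
tcp_rot: [-179.9, 0.1, 165.1]
wrist_force: [-0.7, 0.5, -2.9]
opening: 0.0212
```

```bash
python3 - <<'E'
from h import *
c=camera("wrist"); pickle.dump(c,open("w8.pkl","wb")); save(c,"w8",f=1.4)
o=bot.get_obs(); print(o["q"].round(1),o["wrist_force"],o["ee_pos"],o["tcp_rot"])
E
```

```text
[-41.1  10.4  11.1  90.8  -0.1 -25.8] [-2.45978208 -0.48047054 -5.21979527] [ 0.44691573 -0.39052114  0.18645248] [-1.79985484e+02 -8.58003290e-02  1.64726454e+02]
```

View pics/w8.png

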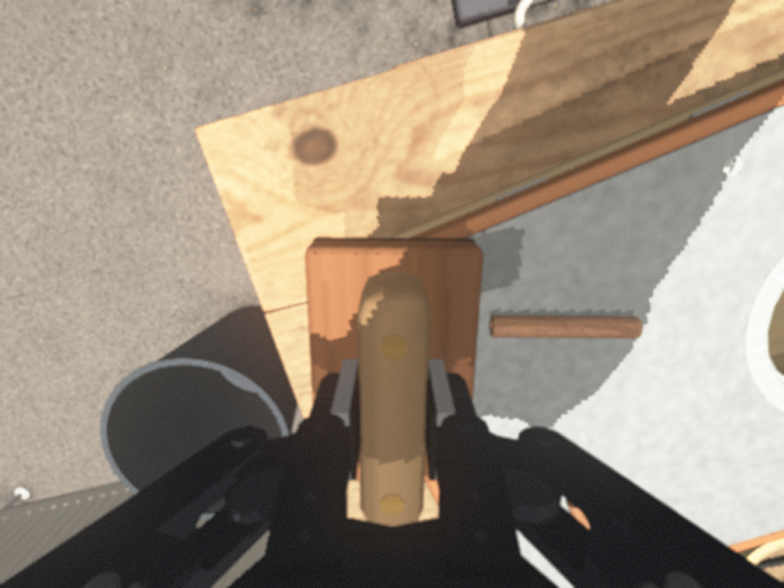

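Call:
{"method": "apply_moves", "body": {
  "targets": [0.04,0,-0.5,0,0,0,0,0.04,0,-0.85,0,0,0,0,0.04,0,-0.93,0,0,0,0,0.04,0,-0.93,0,0,0,0]
}}

```text
time: 18.6
ee_pos: [0.449, -0.3863, 0.16]
tcp_rot: [180.0, -0.1, 165.7]
wrist_force: [0.0, -0.1, -2.7]
opening: 0.0206
```

Call:
{"method": "apply_moves", "body": {
  "targets": [0.06,0.25,-0.05,0,0,-0.12,0,0.15,0.6,-0.05,0,0,-0.12,0,0.25,1.0,-0.05,0,0,-0.12,0,0.35,1.4,-0.05,0,0,-0.12,0,0.45,1.8,-0.05,0,0,-0.12,0]
}}

```text
time: 19.1
ee_pos: [0.4629, -0.332, 0.1595]
tcp_rot: [-180.0, 0.0, 164.9]
wrist_force: [0.4, -0.2, -3.2]
opening: 0.0206
```

Call:
{"method": "apply_moves", "body": {
  "targets": [0.1,0.4,0,0,0,0,0,0.2,0.8,0,0,0,0,0,0.3,1.2,0,0,0,0,0,0.4,1.6,0,0,0,0,0,0.5,2.0,0,0,0,0,0]
}}

```text
time: 19.6
ee_pos: [0.4778, -0.2723, 0.1591]
tcp_rot: [-180.0, 0.0, 164.8]
wrist_force: [-0.1, -0.5, -2.7]
opening: 0.0207
```

```bash
python3 - <<'E'
from h import *
c=camera("wrist"); pickle.dump(c,open("w9.pkl","wb")); save(c,"w9",f=1.4)
o=bot.get_obs(); print(o["q"].round(1),o["wrist_force"],o["ee_pos"],o["tcp_rot"])
E
```

```text
[-29.6   4.1   1.1  87.1   0.  -14.4] [ 0.28505447  0.76846186 -2.49214685] [ 0.47814127 -0.27091427  0.15923565] [1.79949532e+02 6.18048126e-04 1.64870766e+02]
```

View pics/w9.png

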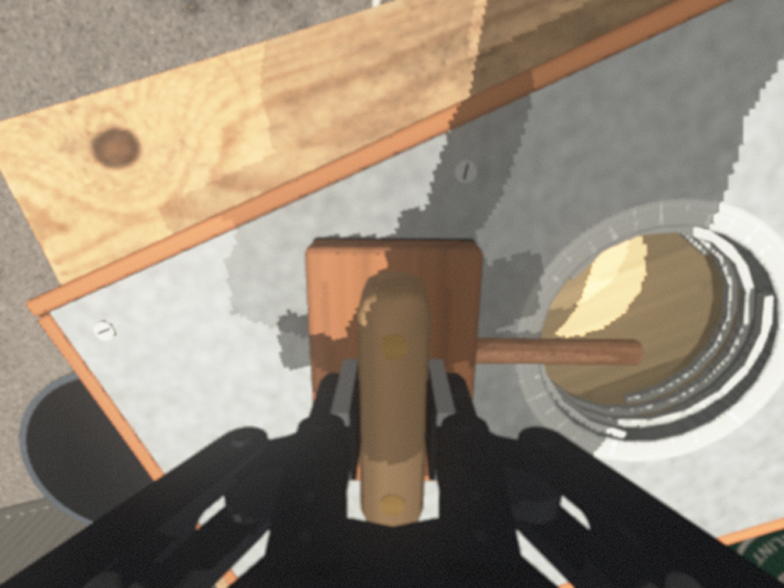

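Call:
{"method": "apply_moves", "body": {
  "targets": [0.1,0.38,-0.02,0,0,0,0,0.2,0.76,-0.02,0,0,0,0,0.3,1.14,-0.02,0,0,0,0,0.4,1.52,-0.02,0,0,0,0,0.46,1.8,-0.02,0,0,0,0]
}}

```text
time: 20.15
ee_pos: [0.4917, -0.2182, 0.1585]
tcp_rot: [180.0, 0.0, 164.8]
wrist_force: [-0.1, 0.8, -3.4]
opening: 0.0205
```

```bash
python3 - <<'E'
from h import *
c=camera("wrist"); pickle.dump(c,open("w10.pkl","wb")); save(c,"w10",f=1.4)
o=bot.get_obs(); print(o["q"].round(1),o["wrist_force"],o["ee_pos"],o["tcp_rot"])
E
```

```text
[-23.9   2.4  -0.7  86.9   0.   -8.8] [ 0.46105233  0.5600834  -2.67583549] [ 0.49182283 -0.21741137  0.15859133] [1.79968120e+02 4.53787942e-04 1.64886279e+02]
```

View pics/w10.png

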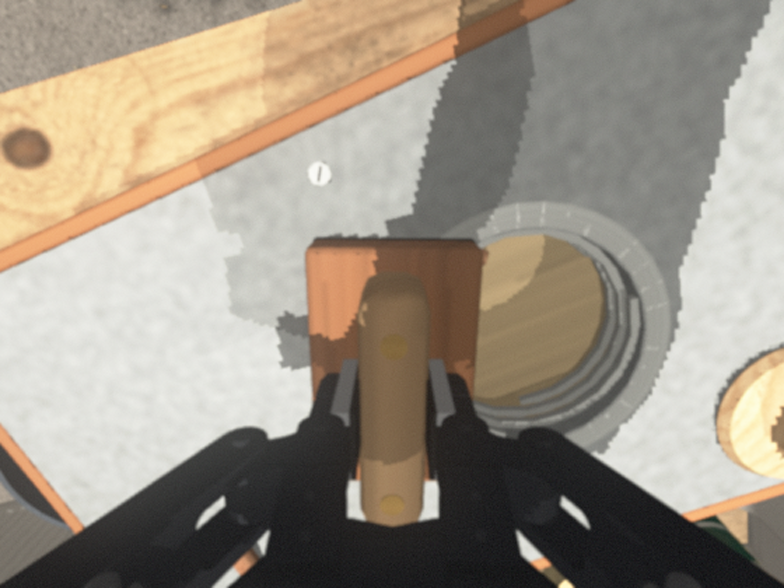

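Call:
{"method": "apply_moves", "body": {
  "targets": [0,0,0.8,0,0,0,0,0.3,-0.4,1.4,0,0,0.6,0,1.1,-1.4,1.4,0,0,1.5,0,1.9,-2.4,1.4,0,0,2.4,0,2.7,-3.4,1.4,0,0,3.3,0]
}}

```text
time: 20.7
ee_pos: [0.5732, -0.3224, 0.2008]
tcp_rot: [-180.0, 0.0, -175.1]
wrist_force: [0.9, 0.5, -1.4]
opening: 0.021
```

Call:
{"method": "apply_moves", "body": {
  "targets": [0.6,-0.75,0,0,0,0.4,0,1.0,-1.25,0,0,0,0.83,0,1.07,-1.35,0,0,0,0.83,0]
}}

```text
time: 21.0
ee_pos: [0.6051, -0.3633, 0.1988]
tcp_rot: [180.0, -0.1, -170.4]
wrist_force: [-0.5, 0.5, -3.3]
opening: 0.0205
```

```bash
python3 - <<'E'
from h import *
c=camera("wrist"); pickle.dump(c,open("w11.pkl","wb")); save(c,"w11",f=1.4)
o=bot.get_obs(); print(o["q"].round(1),o["wrist_force"],o["ee_pos"],o["tcp_rot"])
E
```

```text
[-31.   27.6  34.3  96.8  -0.  -40.5] [-0.65889365  0.32679563 -2.71559214] [ 0.60480181 -0.36275588  0.19911691] [ 1.79951606e+02 -7.18087152e-02 -1.70477034e+02]
```

View pics/w11.png

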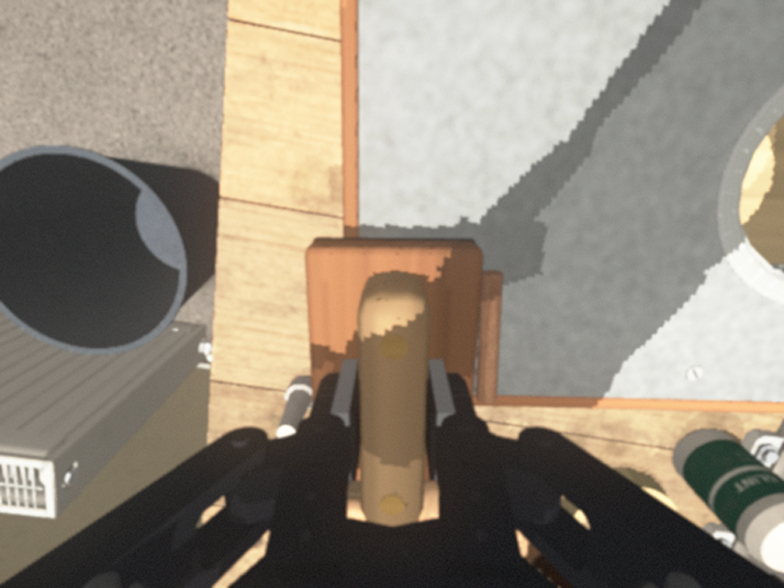

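```bash
python3 - <<'E'
from h import *
c=pickle.load(open("t5.pkl","rb")); w=pickle.load(open("w11.pkl","rb"))
T=lambda x,y:(280+x/4.1,140+y/4.1); W=lambda x,y:(x/1.4,y/1.4)
def tri(a,b):
    o1,d1=ray(c,a);o2,d2=ray(w,b); A=np.stack([d1,-d2],1); s=np.linalg.lstsq(A,o2-o1,rcond=None)[0]; p,q=o1+s[0]*d1,o2+s[1]*d2; return ((p+q)/2).round(3),np.linalg.norm(p-q).round(4)
for a in [(627,30),(665,3)]:
    for b in [(287,425),(300,385)]: print(a,b,tri(T(*a),W(*b)))
print("t1",at(w,W(490,272),.131),at(w,W(487,402),.131))
save(c,"t5b",(420,130,470,170),12); save(w,"w11b",(180,240,360,310),4)
E
```

```text
(627, 30) (287, 425) (array([ 0.716, -0.409,  0.057]), np.float64(0.0295))
(627, 30) (300, 385) (array([ 0.728, -0.422, -0.004]), np.float64(0.0028))
(665, 3) (287, 425) (array([ 0.723, -0.42 ,  0.065]), np.float64(0.0006))
(665, 3) (300, 385) (array([ 0.725, -0.427,  0.027]), np.float64(0.0275))
t1 [ 0.57331953 -0.31968353  0.131     ] [ 0.64406905 -0.30450705  0.131     ]
```

View pics/t5b.png

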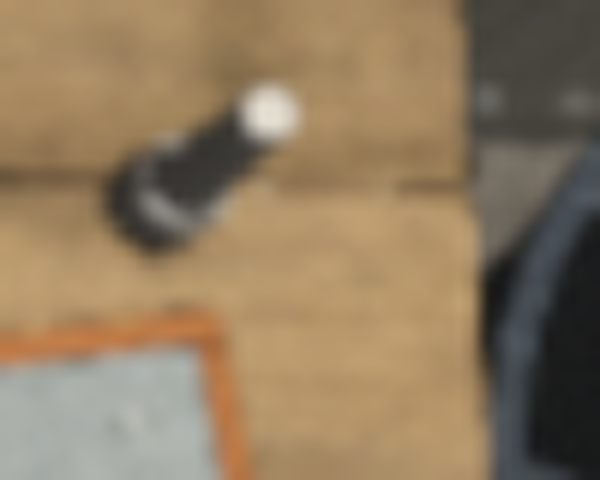

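View pics/w11b.png

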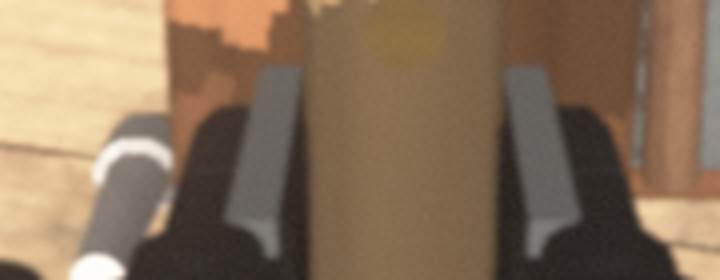

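Call:
{"method": "apply_moves", "body": {
  "targets": [0,-0.05,-0.5,0,0,0,0,0,-0.05,-1.0,0,0,0,0,0,-0.05,-1.25,0,0,0,0,0,-0.05,-1.32,0,0,0,0,0,-0.05,-1.32,0,0,0,0]
}}

```text
time: 21.55
ee_pos: [0.6043, -0.3629, 0.1614]
tcp_rot: [-180.0, 0.0, -170.4]
wrist_force: [0.1, 0.3, -3.6]
opening: 0.0206
```

```bash
python3 - <<'E'
from h import *
o=bot.get_obs(); p=o["ee_pos"]; print(p,o["tcp_rot"],o["wrist_force"])
C=np.array([.3908,-.3506]); r=p[:2]-C
# straight 13mm along heading then rotate about C
yaw=o["tcp_rot"][2]%360; h=np.radians(yaw-90); d=np.array([np.cos(h),np.sin(h)])
for th in range(0,50,4):
    R=Ro.from_euler('z',th,degrees=True).as_matrix()[:2,:2]
    q=C+R@r; print(th,((q-p[:2])/.03).round(2),q.round(4), np.hypot(*(q-[.505,-.163])).round(4))
E
```

```text
[ 0.60426296 -0.36291305  0.16142622] [-1.79992531e+02  6.24893933e-03 -1.70400228e+02] [ 0.06171063  0.31187489 -3.64293766]
0 [0. 0.] [ 0.6043 -0.3629] 0.2232
4 [0.01 0.5 ] [ 0.6046 -0.348 ] 0.2101
8 [-0.01  0.99] [ 0.6039 -0.3331] 0.1967
12 [-0.07  1.49] [ 0.6022 -0.3183] 0.1832
16 [-0.16  1.98] [ 0.5994 -0.3036] 0.1693
20 [-0.29  2.46] [ 0.5956 -0.2892] 0.1553
24 [-0.45  2.93] [ 0.5908 -0.275 ] 0.1411
28 [-0.64  3.39] [ 0.5851 -0.2613] 0.1267
32 [-0.86  3.83] [ 0.5784 -0.2479] 0.1122
36 [-1.12  4.26] [ 0.5707 -0.2351] 0.0976
40 [-1.4   4.67] [ 0.5622 -0.2228] 0.0828
44 [-1.71  5.06] [ 0.5529 -0.2112] 0.0679
48 [-2.05  5.42] [ 0.5428 -0.2002] 0.053
```

Call:
{"method": "apply_moves", "body": {
  "targets": [-0.03,0.2,-0.06,0,0,0,0,-0.07,0.39,-0.09,0,0,0,0,-0.08,0.76,-0.09,0,0,0.5,0,-0.11,1.13,-0.09,0,0,1.0,0,-0.16,1.5,-0.09,0,0,1.5,0]
}}

```text
time: 22.05
ee_pos: [0.5997, -0.3174, 0.1586]
tcp_rot: [-180.0, 0.0, -161.3]
wrist_force: [0.3, 0.5, -3.9]
opening: 0.0205
```

```bash
python3 - <<'E'
from h import *
c=camera("wrist"); pickle.dump(c,open("w12.pkl","wb")); save(c,"w12",f=1.4)
o=bot.get_obs(); print(o["q"].round(1),o["wrist_force"],o["ee_pos"],o["tcp_rot"])
E
```

```text
[-27.8  22.3  22.6  90.4   0.  -46.8] [ 1.99702564 -0.75114205 -1.73018285] [ 0.59964174 -0.31590616  0.15896028] [ 1.79981151e+02  3.77767754e-02 -1.61034994e+02]
```

View pics/w12.png

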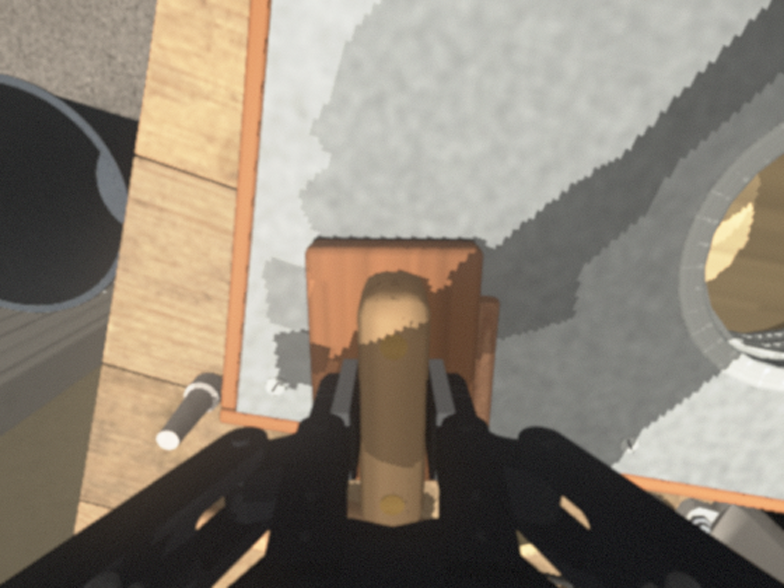

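Call:
{"method": "apply_moves", "body": {
  "targets": [-0.09,0.485,0,0,0,0.67,0,-0.22,0.96,0,0,0,1.33,0,-0.375,1.425,0,0,0,2.0,0,-0.565,1.88,0,0,0,2.67,0,-0.785,2.32,0,0,0,3.33,0]
}}

```text
time: 22.6
ee_pos: [0.576, -0.248, 0.1586]
tcp_rot: [-180.0, 0.0, -141.3]
wrist_force: [0.1, -1.2, -0.7]
opening: 0.0204
```

```bash
python3 - <<'E'
from h import *
c=camera("wrist"); pickle.dump(c,open("w13.pkl","wb")); save(c,"w13",f=1.4)
o=bot.get_obs(); print(o["q"].round(1),o["wrist_force"],o["ee_pos"],o["tcp_rot"])
E
```

```text
[-23.2  14.6  13.1  88.4   0.  -62.2] [ 1.93442247  0.14743228 -1.35232853] [ 0.57526243 -0.24637713  0.1589883 ] [ 1.79977908e+02  3.13058081e-02 -1.41017449e+02]
```

View pics/w13.png

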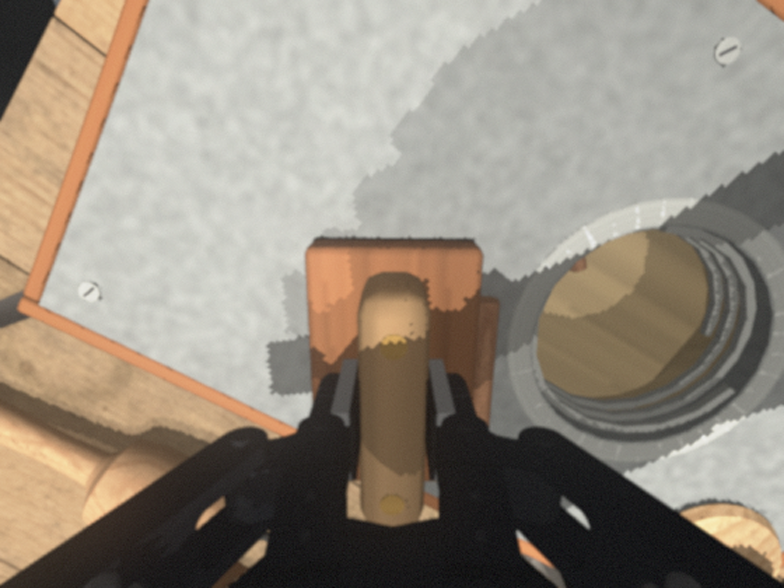

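Call:
{"method": "apply_moves", "body": {
  "targets": [-0.255,0.42,0,0,0,0.67,0,-0.535,0.83,0,0,0,1.33,0,-0.845,1.21,0,0,0,2.0,0,-1.175,1.57,0,0,0,2.67,0,-1.445,1.82,0,0,0,3.17,0]
}}

```text
time: 23.15
ee_pos: [0.5325, -0.1937, 0.1587]
tcp_rot: [-180.0, 0.0, -122.3]
wrist_force: [0.1, 0.2, -3.4]
opening: 0.0206
```

```bash
python3 - <<'E'
from h import *
c=camera("wrist"); pickle.dump(c,open("w14.pkl","wb")); save(c,"w14",f=1.4)
o=bot.get_obs(); print(o["q"].round(1),o["wrist_force"],o["ee_pos"],o["tcp_rot"])
E
```

```text
[-20.    6.2   3.4  87.2   0.  -77.8] [ 1.77719977 -0.59587583 -2.52048373] [ 0.53163937 -0.19294796  0.15897927] [-1.79993384e+02  1.79504083e-02 -1.22171662e+02]
```

View pics/w14.png

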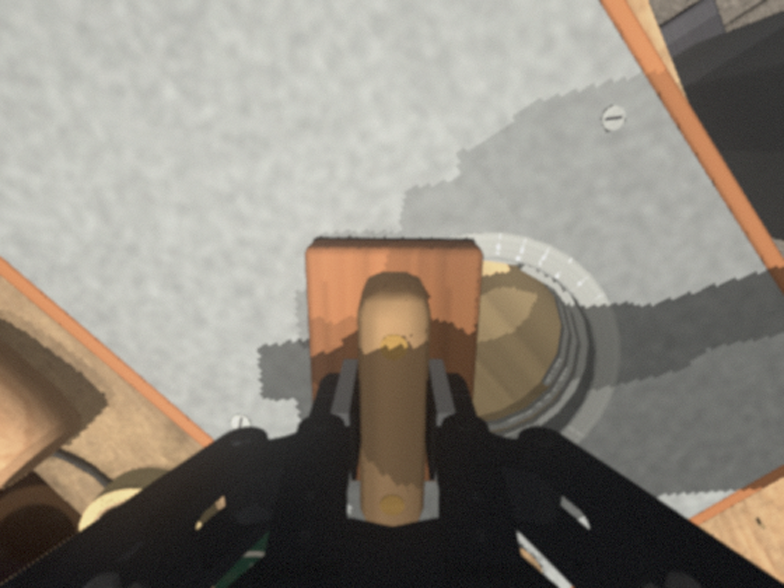

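Call:
{"method": "apply_moves", "body": {
  "targets": [0,0,1.0,0,0,0,0,0,0,2.2,0,0,0,0,-0.3,0,2.9,0,0,-0.8,0,-1.1,0.7,2.9,0,0,-1.8,0,-1.9,1.9,2.9,0,0,-2.9,0]
}}

```text
time: 23.7
ee_pos: [0.4759, -0.1381, 0.2459]
tcp_rot: [-179.9, 0.0, -140.3]
wrist_force: [0.3, 0.7, -2.0]
opening: 0.0209
```

Call:
{"method": "apply_moves", "body": {
  "targets": [-0.3,1.3,0,0,0,-1.0,0,-0.6,2.6,0,0,0,-2.0,0,-0.8,3.9,0,0,0,-3.0,0,-1.0,5.2,0,0,0,-4.0,0,-1.1,6.5,0,0,0,-5.0,0]
}}

```text
time: 24.2
ee_pos: [0.4425, 0.0592, 0.246]
tcp_rot: [-180.0, 0.1, -170.2]
wrist_force: [0.2, -0.3, -2.7]
opening: 0.0204
```

```bash
python3 - <<'E'
from h import *
c=camera("top"); pickle.dump(c,open("t15.pkl","wb")); save(c,"t15",(290,140,470,275),4.3)
o=bot.get_obs(); print(o["q"].round(1),o["wrist_force"],o["ee_pos"],o["tcp_rot"])
E
```

```text
[ 8.1 -8.8 -1.7 97.   0.1 -1.3] [-1.24577804  3.23209273 -2.31866791] [0.44224285 0.06352081 0.24590217] [ 1.79853139e+02  9.58922827e-02 -1.70648232e+02]
```

View pics/t15.png

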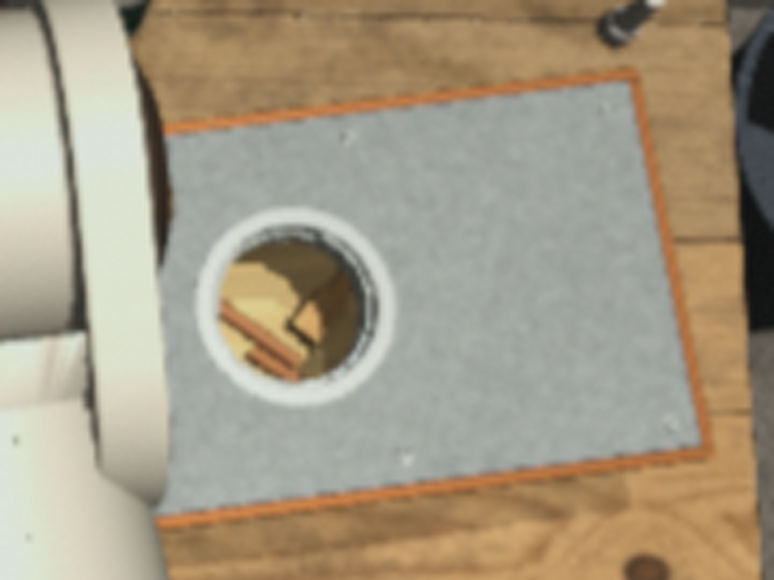

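Call:
{"method": "apply_moves", "body": {
  "targets": [-0.05,1.3,0,0,0,-0.5,0,-0.1,2.6,-0.3,0,0,-1.0,0,-0.15,3.5,-1.4,0,0,-1.56,0,-0.17,3.8,-2.8,0,0,-1.56,0,-0.17,3.8,-4.2,0,0,-1.56,0]
}}

```text
time: 24.75
ee_pos: [0.4381, 0.1734, 0.1185]
tcp_rot: [180.0, 0.1, -179.2]
wrist_force: [-0.6, 0.0, -3.9]
opening: 0.0206
```

Call:
{"method": "apply_moves", "body": {
  "targets": [0,0,-1.2,0,0,0,0,0,0,-2.2,0,0,0,0,0,0,-2.7,0,0,0,0,0,0,-2.8,0,0,0,0,0,0,-2.8,0,0,0,0]
}}

```text
time: 25.25
ee_pos: [0.438, 0.1719, 0.0356]
tcp_rot: [180.0, 0.0, -179.2]
wrist_force: [0.0, -1.1, -2.3]
opening: 0.0206
```

Call:
{"method": "apply_moves", "body": {
  "targets": [0,0,-0.05,0,0,0,0,0,0,-0.1,0,0,0,0,0,0,-0.14,0,0,0,0,0,0,-0.14,0,0,0,0]
}}

```text
time: 25.65
ee_pos: [0.4383, 0.1721, 0.0324]
tcp_rot: [180.0, 0.1, -179.2]
wrist_force: [-0.6, -1.7, 4.3]
opening: 0.0206
```

Call:
{"method": "apply_moves", "body": {
  "targets": [0,0,0,0,0,0,0.8,0,0,0,0,0,0,0.8,0,0,0.05,0,0,0,0.8,0,0,0.5,0,0,0,0.8,0,0,1.5,0,0,0,0.8]
}}

```text
time: 26.15
ee_pos: [0.4364, 0.1714, 0.0754]
tcp_rot: [-179.9, -0.2, -179.2]
wrist_force: [0.5, -0.5, 0.3]
opening: 0.0684
```

Call:
{"method": "apply_moves", "body": {
  "targets": [0,0,1.2,0,0,0,0.8,0,0,2.6,0,0,0,0.8,0,0,4,0,0,0,0.8,-0.5,0,5.4,0,0,0,0.8,-1.5,0,6.0,0,0,0,0.8]
}}

```text
time: 26.65
ee_pos: [0.3935, 0.172, 0.2604]
tcp_rot: [179.9, 0.2, -179.2]
wrist_force: [-0.9, 0.5, -0.5]
opening: 0.0684
```

Call:
{"method": "apply_moves", "body": {
  "targets": [-0.5,-1,0.5,0,0,0,0.8,-0.8,-2.2,1,0,0,0,0.8,-1,-3.5,1,0,0,0,0.8,-1,-4.8,1,0,0,0,0.8,-1,-5,1,0,0,0,0.8]
}}

```text
time: 27.15
ee_pos: [0.3621, 0.0192, 0.2875]
tcp_rot: [-180.0, 0.1, -179.3]
wrist_force: [0.3, 0.1, 0.2]
opening: 0.0684
```

```bash
python3 - <<'E'
from h import *
c=camera("top"); pickle.dump(c,open("t16.pkl","wb")); save(c,"t16",(130,130,480,300),2.28)
c=camera("scene"); save(c,"s16",(150,80,430,340),2.2); c=camera("wrist"); save(c,"w16",f=1.4)
o=bot.get_obs(); print(o["time"],o["q"].round(1),o["wrist_force"],o["ee_pos"],o["tcp_rot"])
E
```

```text
27.3 [  3.4 -18.4  -4.8 103.6   0.    2.7] [0.09221978 0.00268295 0.68878094] [0.36264272 0.02193049 0.28666937] [ 1.79977762e+02  4.67561944e-02 -1.79241110e+02]
```

View pics/t16.png

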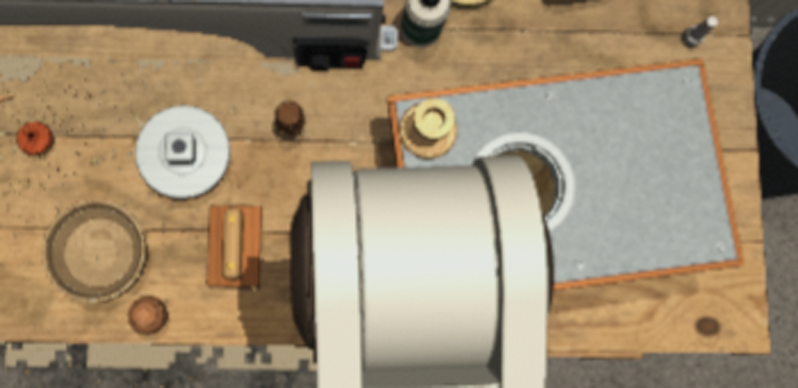

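View pics/s16.png

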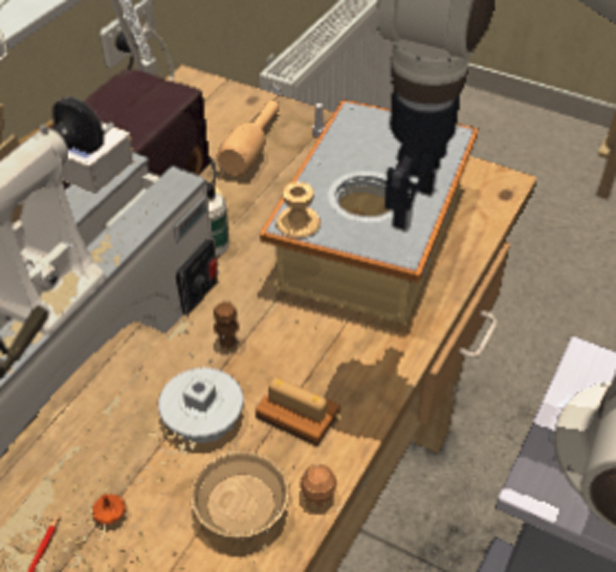

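```bash
python3 -c "
from workcell import bot; print(bot.job_done())"
```

```text
the job is handed in; nothing more can be done
None
```

The job is handed in at about 27 s of robot time. All three offcuts are in the box below the chute.

- **Cover:** I unscrewed it about 247° anticlockwise, lifted it out and stood it upright on the bench at about (0.556, 0.239). I did this in a single grip, without the fresh grips the task mentions, because the wrist had enough range for the whole turn.
- **Offcuts:** Holding the scraper block by its handle, I wiped the stub down first, then the two thin offcuts. The block's sole stayed about 1 mm above the board. Only the block was placed against them.
- **Scraper block:** It is back flat on the bench, about 5 mm from where it started.

**Last checks:**
- The top picture taken just before the block was set down shows the three offcuts in the box through the chute. The board is clear apart from the candle cup; the arm hid its far left strip then, and the final scene picture shows that strip clear too.
- The final pictures show the cover upright, the block flat, and the cup, egg, stopper, spinning top and bowl where they were.
- The gripper was open and clear of everything, and the highest wrist force I saw in the readings after each move was about 12 N, when the cover touched the bench.

No check failed. The only disagreements were 1–3 mm, or 1–2°, between the wrist and top cameras' position estimates.

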